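Slide the clipboard out from under the notebook

ROBOT

A 6-joint arm with a two-finger parallel gripper is mounted at the origin on the work surface. World frame = base frame: x ahead of the robot, y to its left, z up, the work surface at z = 0. Lengths are in mm, angles in rad, forces in N, time in s.
With the tool pointing down it reaches from about 275 to 825 mm from the base axis. Payload 5.2 kg.
Tool frame: the origin (TCP) lies at the very end of the fingers, on their centre line; the grasp point (between the pads) lies 19 mm behind it; z points along the fingers, y is the line along which they close (so a half turn about z gives the same grasp; the last joint's range is limited). The gripper opens to 93 mm and grips with 3 to 60 N. Pads are 15 mm wide; open, the fingers measure 128 mm over their backs; the gripper's body (75 mm by 188 mm) begins 65 mm behind the grasp point.
Start: joints at [0.999, 0.259, 1.535, -0, 1.348, -0.203], TCP at [198.252, 513.031, 218.653] pointing down, gripper open.
Joint ranges: [-3.14, 3.14], [-0.91, 2.08], [0.19, 2.58], [-1.22, 4.36], [0.22, 2.71], [-3.12, 3.12]. Speed limits (rad/s): [2.57, 2.57, 3.14, 3.14, 3.14, 3.14].

INTERFACE

Orientations are given as [roll, pitch, yaw] about the fixed x, y, z axes, in that order (R = Rz(yaw) Ry(pitch) Rx(roll)).
In Python, from bench import robot gives the robot as it stands. The module is installed in compiled form; this text tells all that it offers. Calls block until the motion is done:
- robot.move_ptp(position, orientation): joint-space move of the TCP to a pose.
- robot.move_linear(position, ori=None, speed=150, f_stop=None): straight line of the TCP; ori=None keeps the orientation; speed is the mean speed in mm/s. With f_stop (N) it stops when the force on the tool has changed by that much, and returns True; else False.
- robot.move_j(angles): joint-space move.
- robot.move_gripper(opening): opening from 0.0 (shut) to 1.0 (fully open); the grip force is fixed at half the most; returns when the fingers have stopped.
- robot.sleep(seconds).
- robot.inverse_kinematics(position, orientation): joint angles nearest the present ones, or None.
- robot.get_image(name): name is "scene" or "top"; returns a dict with "img" (400x640x3 uint8, blue, green, red), "fovy" (degrees; the focal length in pixels is half the picture's height over the tangent of half this angle, whatever the lens; pixels are square), "cx", "cy" (the principal point, pixels), "eye" and "orientation" of the camera in the world. Camera axes: x right, y down, z forward; pixel columns grow to the right and rows downward; lengths in mm; the calibration is good to about 2 mm. A picture is of the moment at which its call begins. There is no depth.
A pose or a line that the arm cannot do raises robot.MotionError and nothing moves.
- robot.hand_in(): hands the job in; it is judged then, once.
Readings, each from a call of its own:
- robot.current_t(): time.
- robot.current_qpos(): joint angles.
- robot.current_joint_vel(): joint speeds.
- robot.current_joint_efforts(): joint torques, N m.
- robot.current_tcp_pos(): TCP position.
- robot.current_eef_rot(): TCP orientation.
- robot.current_contact_force(): force on the tool from outside, world axes, zero at the start.
- robot.current_ft_torque(): the same for the moment, N m.
- robot.current_gripper_width(): opening from 0.0 (shut) to 1.0 (fully open).
- robot.current_finger_force(): force on a finger pad.
Only numpy, scipy, OpenCV 4.12 (cv2) and the standard library are available. Lean on these libraries where they do the work, as an engineer would, in place of code of your own. Each camera call takes 0.05 s, during which the arm holds its last target. There are 200 camera calls.

TASK

The small clipboard lies at the bottom of the pile in the dark letter tray, with its clip sticking out of the tray's front. Slide it straight out under the tray's front bar, right out of the tray, and leave it lying flat on the desk just in front of the tray. The notebook and the tin case on top must not be lifted or toppled: they stay in the tray, flat, with the tin on the notebook.

Things in the scene. Friction and masses are not known exactly. Their poses are not given: they have to be found in the camera images.
- clipboard: Small wooden clipboard on the tray's floor, 180 (x) x 110 (y) x 6 mm, 0.12 kg. Origin: centre of its underside, z up. On top of its -x end stands a steel clip, a bar 14 (x) x 44 (y) x 20 mm high centred at x = -70 mm, top 26 mm above the underside; this end sticks out about 60 mm past the tray's front. Not the bigger clipboard (230 x 160 mm) elsewhere on the desk.
- tray: Dark steel letter tray, fixed, 186 (x) x 154 (y) x 35 mm high, floor 3 mm thick, inside 146 mm wide. Origin: centre of its underside, on the desk. Front (-x, outer face at x = -93 mm): no wall but a cross bar 5 mm thick, 14.5 to 35 mm above the desk. The clipboard slides out to -x under the bar; the bar holds the notebook back.
- notebook: Grey hardback notebook, 130 (x) x 105 (y) x 16 mm thick, lying on the clipboard inside the tray behind the front bar; it may slip forward up to 20 mm to the bar and sinks 6 mm to the tray's floor as the clipboard leaves. Origin: centre of its underside; z up. About 0.16 kg.
- tin: Flat aluminium tin case, 95 (x) x 55 (y) x 18 mm high, lying on the notebook. Origin: centre of its underside; z up. About 0.07 kg.
There are look-alikes about, which are no part of the job. What is shaped like the tin but purple is not meant. What is shaped like the clipboard but green is not meant.

How it is judged:
By the outcome, as a careful person would: the job done as asked, in the order asked, and still so for the second after the job is handed in, with the robot touching nothing.
It also fails if it takes over 32 s, if anything falls off the work surface, if the arm or the gripper's body presses on something with over 40 N, if the wrist force passes 120 N, or if a joint passes its speed limit or range.

## Working session

There is one attempt and no reset: what is moved stays moved. The work goes in short steps, each a Python script; the robot and the scene stay as the last script left them, time stands still between calls to the robot, and variables do not carry over. Pictures are saved under pics/ and viewed, at most 10 in all, crops included, and the job is handed in when it is done.

```bash
mkdir -p pics; python3 - <<'E'
from bench import robot
import cv2,numpy as np
for n in("scene","top"):
    d=robot.get_image(n); cv2.imwrite(f"pics/{n}0.png",d["img"])
    print(n,{k:v for k,v in d.items() if k!="img"})
E
```

```text
scene {'fovy': 42.22159031570193, 'cx': 322.85687934607955, 'cy': 200.07937016533572, 'eye': array([1026.97315999, -133.39787631,  604.95062247]), 'orientation': array([-2.36524857, -0.0171822 ,  0.83479541])}
top {'fovy': 42.37609693476467, 'cx': 326.5417875850074, 'cy': 193.21795641900235, 'eye': array([463.574597  , 245.96094296, 737.62664849]), 'orientation': array([-2.94587116,  0.00684819, -1.59872838])}
```

View pics/scene0.png

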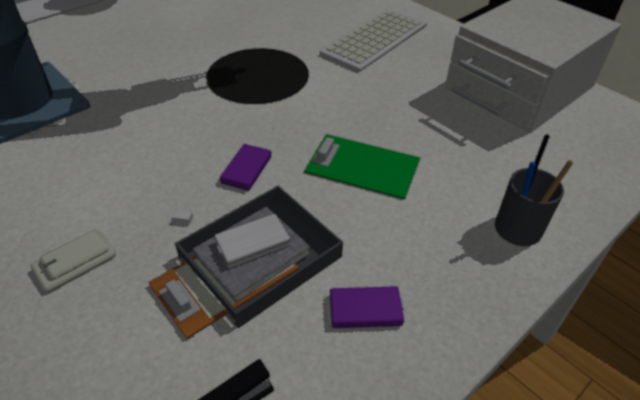

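View pics/top0.png

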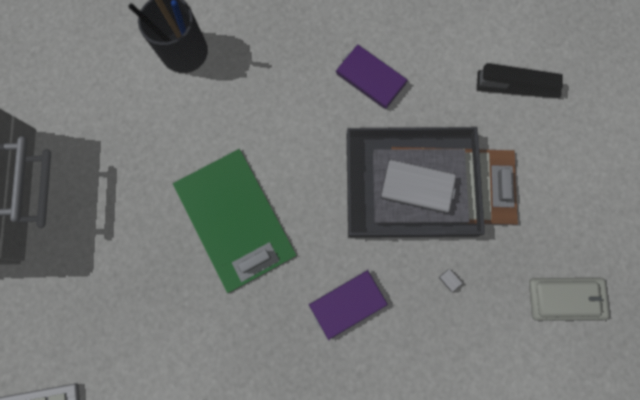

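The top view shows the tray at about (415,182), with its front facing right (world -y). The orange clipboard's clip is at (503,184) in the top view and (178,297) in the scene view.

Look-alikes (top view):
- The green big clipboard at (235,220) is rejected for colour and size.
- The purple tins at (372,76) and (350,305) are rejected for colour. The silver tin on the notebook at (419,186) is the right one.

I'll check this in enlarged crops of both views.

```bash
python3 - <<'E'
import cv2
a=cv2.imread("pics/top0.png")[115:255,335:535]; cv2.imwrite("pics/topc.png",cv2.resize(a,None,fx=4,fy=4,interpolation=cv2.INTER_CUBIC))
a=cv2.imread("pics/scene0.png")[180:340,140:350]; cv2.imwrite("pics/scenec.png",cv2.resize(a,None,fx=3.5,fy=3.5,interpolation=cv2.INTER_CUBIC))
E
```

```text
(no output)
```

View pics/topc.png

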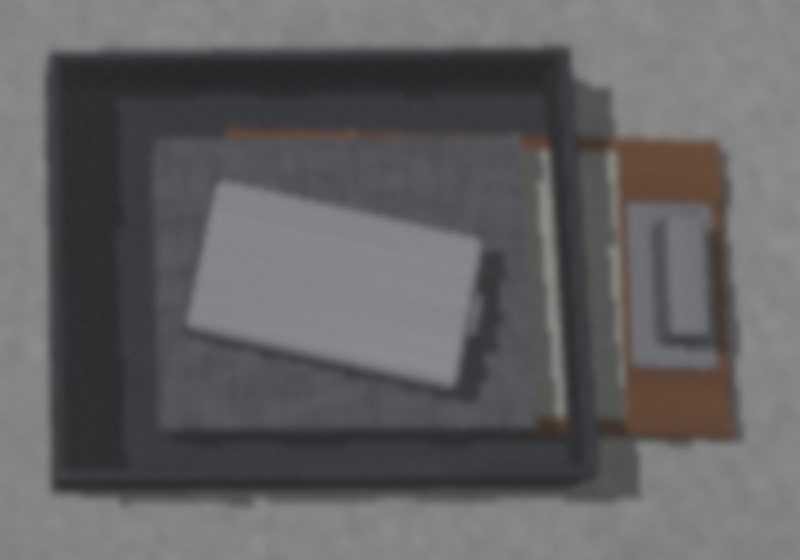

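View pics/scenec.png

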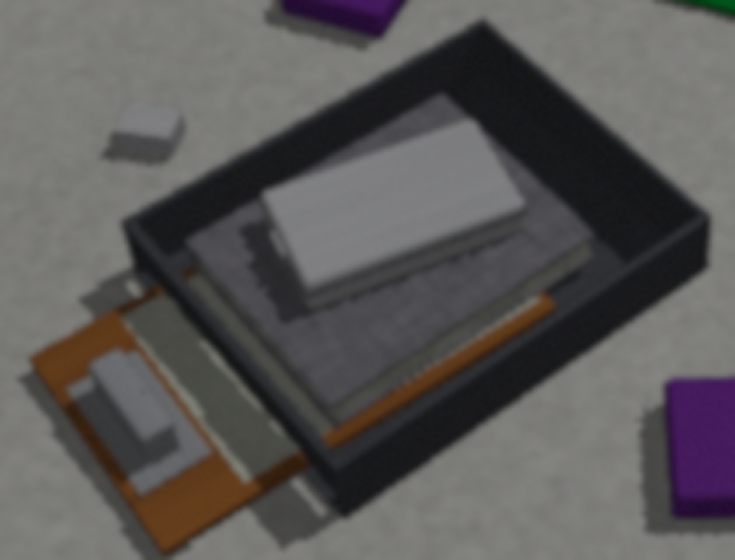

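The crops confirm the choice: a wooden (orange-brown) clipboard with a steel clip, under the notebook and the silver tin. The clip bar's top spans about (502..512, 169..199) in the top view, and its centre is at (178,293) in the scene view. Next I triangulate.

```bash
cat > h.py <<'E'
import numpy as np
from scipy.spatial.transform import Rotation as Ro
C={"scene":(42.22159,322.857,200.079,[1026.973,-133.398,604.951],[-2.36524857,-0.0171822,0.83479541]),
"top":(42.376097,326.542,193.218,[463.5746,245.9609,737.6266],[-2.94587116,0.00684819,-1.59872838])}
def ray(n,p):
    f,cx,cy,e,o=C[n]; f=200/np.tan(np.radians(f/2))
    d=Ro.from_euler("xyz",o).apply([(p[0]-cx)/f,(p[1]-cy)/f,1]); return np.array(e),d/np.linalg.norm(d)
def onz(n,p,z):
    e,d=ray(n,p); return e+d*(z-e[2])/d[2]
def tri(pt,ps):
    (a,u),(b,v)=ray("top",pt),ray("scene",ps)
    s=np.linalg.lstsq(np.c_[u,-v],b-a,rcond=None)[0]
    P,Q=a+u*s[0],b+v*s[1]; return (P+Q)/2,np.linalg.norm(P-Q)
tc=lambda x,y:(335-.375+x/4,115-.375+y/4)
sc=lambda x,y:(140-.36+x/3.5,180-.36+y/3.5)
E
python3 - <<'E'
from h import *
np.set_printoptions(precision=1,suppress=True)
for n,t,s in [("clip top",(689,275),(133,395)),("tray front+x",(568,50),(345,468)),("tray front-x",(592,482),(127,225)),("tray back+x",(52,55),(708,217)),("tray back-x",(57,485),(484,22)),("board+x",(718,143),(165,550)),("board-x",(732,437),(32,358))]:
    print(n,*tri(tc(*t),sc(*s)))
print("bar corners z29",*[onz("top",tc(*p),29)[:2] for p in [(668,217),(708,217),(668,334),(708,334)]])
print("board out corners z9",*[onz("top",tc(*p),9)[:2] for p in [(718,143),(732,437)]])
print("notebook z25",*[onz("top",tc(*p),25)[:2] for p in [(152,137),(525,137),(163,430),(540,430)]])
print("tin z43",*[onz("top",tc(*p),43)[:2] for p in [(220,180),(482,240),(455,388),(187,325)]])
E
```

```text
clip top [612.   -5.7  26.6] 3.040519133513657
tray front+x [694.4  32.6  33.2] 5.171188785390809
tray front-x [539.9  35.4  29. ] 3.163587321081684
tray back+x [697.1 214.7  33.3] 1.3044934955022554
tray back-x [544.  219.   30.4] 2.6676327843038155
board+x [664.9 -28.1   7.4] 2.652794997598846
board-x [556.7 -22.1   7.6] 2.9544840224254023
bar corners z29 [631.9  -0.9] [631.5 -14.9] [590.    3.1] [589.6 -10.8]
board out corners z9 [663.8 -28.6] [555.8 -22.9]
notebook z25 [667.7 179.1] [663.7  46. ] [562.  180.1] [558.2  49.2]
tin z43 [646.4 157.9] [622.3  68.8] [571.   81.9] [595.5 171.9]
```

Heights agree with the text: clip top 27 (29 expected), tray rim about 32 (35), board top 7.5 (9). The board's outer edge is 108 mm against 110, and the tray is about 154 × 183.

Plan: grip the clip across its 14 mm, with one finger behind it so the pull is positive. The gap between clip and tray is about 32 mm.

```bash
python3 - <<'E'
from bench import robot
import numpy as np,cv2
q0=np.array(robot.current_qpos())
p=np.array([611,-6,130.])
best=min(((np.abs(np.array(q)-q0).max(),y) for y in(-.055,np.pi-.055) if (q:=robot.inverse_kinematics(p,[np.pi,0,y])) is not None))
print(best); o=[np.pi,0,best[1]]
robot.move_ptp(p,o)
robot.move_gripper(.35)
p[2]=40; robot.move_linear(p,speed=150)
p[2]=13; print("stop",robot.move_linear(p,speed=40,f_stop=6))
print(robot.current_t(),robot.current_tcp_pos(),robot.current_contact_force(),robot.current_gripper_width())
robot.move_gripper(0)
print(robot.current_gripper_width()*93,robot.current_finger_force(),robot.current_contact_force(),robot.current_t())
cv2.imwrite("pics/s1.png",robot.get_image("scene")["img"][160:400,80:400].repeat(2,0).repeat(2,1))
E
```

```text
(np.float64(1.5051467362087614), 3.086592653589793)
stop False
5.1333 [611.10808595  -6.01499082  13.03560388] [ 0.49901354 -0.76068244  0.21470029] 0.349190263419984
13.591649124345059 30.000516772270203 [-0.55576357 -0.21520565  1.59716189] 5.5833
```

View pics/s1.png

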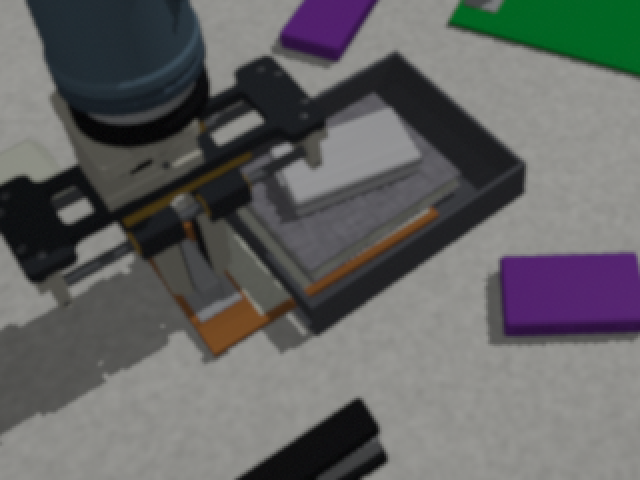

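The fingers hold the clip, 13.6 mm apart at 30 N, at about (205,270) in this crop, and the pile is undisturbed. Now I pull along the tray's axis with a force guard.

```bash
python3 - <<'E'
from bench import robot
import numpy as np,cv2
p0=np.array(robot.current_tcp_pos())
for d in(40,90,142):
    s=robot.move_linear(p0+d*np.array([-.018,-1,0]),speed=45,f_stop=25)
    print(d,s,robot.current_tcp_pos(),robot.current_contact_force(),robot.current_gripper_width()*93,robot.current_t())
    if s: break
cv2.imwrite("pics/s2.png",robot.get_image("scene")["img"][160:400,80:400].repeat(2,0).repeat(2,1))
E
```

```text
40 False [610.33460974 -46.78155444  13.22959549] [-0.40586774  0.38005896  2.76428596] 13.316536675276712 6.675
90 False [609.70927029 -96.63464248  13.34013087] [-0.50282644 -1.88867883 -0.69601862] 13.56916731869195 7.9333
142 False [ 608.55213261 -147.85974054   13.21471017] [ 0.69873338  0.51717895 -1.28660093] 13.411861027049826 9.2417
```

View pics/s2.png

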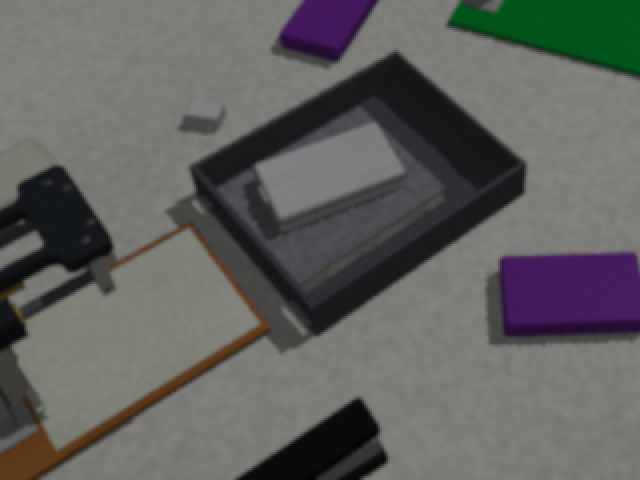

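The clipboard is fully out: its back edge runs from (190,225) to (268,328), clear of the tray. The notebook lies against the bar with the tin on it. Now I lower the board to the desk, release it and retreat.

```bash
python3 - <<'E'
from bench import robot
import numpy as np,cv2
p=np.array(robot.current_tcp_pos())
print(robot.move_linear(p-[0,0,3.2],speed=15,f_stop=8),robot.current_tcp_pos(),robot.current_contact_force())
robot.move_gripper(.35)
p[2]=130; robot.move_linear(p,speed=80)
robot.sleep(.3)
p[1]-=90; p[0]-=120; robot.move_linear(p,speed=150)
print(robot.current_t(),robot.current_contact_force())
a=robot.get_image("scene")["img"][150:400,0:360]; b=robot.get_image("top")["img"][100:290,320:640]
cv2.imwrite("pics/s3.png",np.vstack([cv2.resize(a,(504,350)),cv2.resize(b,(504,250+50))[:250+0]]))
E
```

```text
True [ 608.88442954 -147.69733793   10.24160195] [-0.72214217 -0.02448918  5.14222112]
13.2333 [ 0.06990574  0.32329184 -0.72086792]
```

View pics/s3.png

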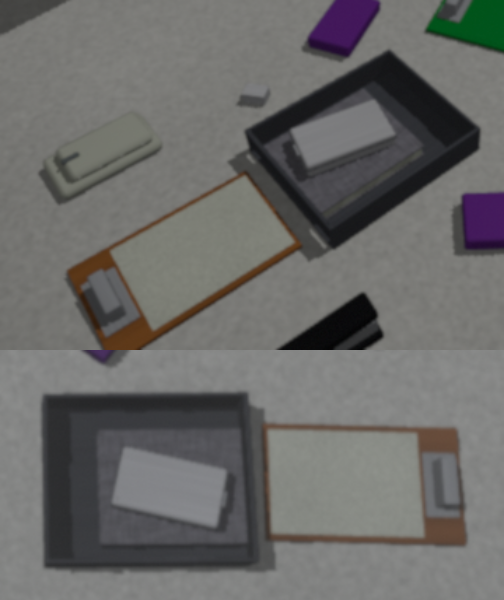

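The clipboard lies flat on the desk just in front of the tray: in the lower panel its back edge is at column 266 and the tray's front at about 250. The notebook is flat in the tray with the tin on it, and the arm is clear.

```bash
python3 -c "
from bench import robot
print(robot.hand_in())"
```

```text
the job is handed in; nothing more can be done
None
```

The clipboard is out of the tray and flat on the desk about 15 mm in front of it; the notebook and tin stayed flat in the tray with the tin on top, and I handed the job in at about 13 s.

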